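# Vent a media bottle's cap for the autoclave

## Task

Get the larger of the two media bottles ready for the autoclave: its cap is only loosely started, so screw it down clockwise until it bottoms out, then back it off a quarter turn so that the bottle can vent, and keep hold of it there. The program finishes while the gripper is still holding the cap, with its fingers either side of it. Leave the smaller bottle's cap alone and the other things on the bench where they are.

Things in the scene. Friction and masses are not known exactly. Their poses are not given: they have to be found in the camera images.
- large_cap_center (a point): Cap of the larger (taller) media bottle: ribbed blue screw cap, 52 mm in diameter, 26 mm tall, a raised rib on top from centre to rim. Point: its centre, half-way up, on its upright axis; 173 mm above the bench when home, rising 6 mm per turn unscrewed. It starts 0.38 to 0.7 turn short. The bare neck (40 mm across) goes 17 mm on down to the shoulder.
- large_cap (a joint): Turn of the larger bottle's cap about its upright axis, rad: 0 is fully home (bottomed out, a hard stop), growing as it is unscrewed (anticlockwise from above; right-hand thread). Light thread friction, about 0.08 N m, no spring: it stays where it is left. Starts between 2.4 and 4.4; the thread ends at 5.5.
- large_bottle: The larger glass media bottle, 86 mm in diameter, its body 115 mm high to the shoulder, clamped upright and immovable in a round steel bench stand 116 mm across with a clamp ring 45 mm above the bench. Origin: centre of the stand's underside, on the bottle's axis, z up.
- small_bottle: The smaller glass media bottle, 68 mm in diameter, its body 67 mm high to the shoulder, in a like stand 116 mm across, fixed; the top of its cap is about 140 mm above the bench. Its cap is to be left alone. Origin: centre of the stand's underside. The two bottles may have either place.
- small_cap_rib (a point): The outer end of the rib on top of the smaller bottle's cap (a cap of the same size and kind as the other), 22 mm from the cap's axis. It is to stay as it is.
- beaker_center (a point): Empty glass beaker, 68 mm in diameter, 85 mm tall, loose; the point is its centre, half-way up.
- cups_center (a point): Stack of clear plastic cups, 73 mm in diameter at the rim, 109 mm tall, loose; the point is its centre, half-way up.
- carton_center (a point): Small cardboard carton, 60 x 90 x 45 mm (its x, y, z), loose; the point is its centre, half-way up.
There are look-alikes about, which are no part of the job. Leave any green or turquoise look-alike of the large_bottle alone.

How it is judged:
On the way, in this order (a step that is already met when the one before it is completed fails the run):
1. the larger bottle's cap is screwed fully home (value of joint large_cap below 0.06 rad), for 0.1 s.
2. the cap is backed off a quarter turn (value of joint large_cap between 1.27 and 1.87 rad), for 0.1 s.
At the end, for the whole second after the job is handed in: The large cap is 1.57 rad (within 0.3) off its stop and still; the fingers press on it with over 2 N, the grasp point within 20 mm of its axis and 40 mm of its centre; the small cap's rib moved under 12 mm, beaker, cups and carton under 30 mm (all of step 2 and velocity of joint large_cap between -0.1 and 0.1 rad/s and contact force between the fingers and large_cap above 2 N and horizontal distance between the grasp point and large_cap_center below 0.02 m and distance between the grasp point and large_cap_center below 0.04 m and not (distance of small_cap_rib from where it was at the start of the episode above 0.012 m) and not (distance of beaker_center from where it was at the start of the episode above 0.03 m) and not (distance of cups_center from where it was at the start of the episode above 0.03 m) and not (distance of carton_center from where it was at the start of the episode above 0.03 m)); the arm keeps its last pose, push and grip.
It fails at once if the smaller bottle's cap is turned (distance of small_cap_rib from where it was at the start of the episode above 0.012 m).
It fails at once if the beaker, the cups or the carton is shifted by more than 30 mm (distance of any of beaker_center, cups_center, carton_center from where it was at the start of the episode above 0.03 m).
It also fails if it takes over 61 s, if anything falls off the work surface, if the arm or the gripper's body presses on something with over 40 N, if the wrist force passes 120 N, or if a joint passes its speed limit or range.

## Robot

A 6-joint arm with a two-finger parallel gripper is mounted at the origin on the work surface. World frame = base frame: x ahead of the robot, y to its left, z up, the work surface at z = 0. Lengths are in m, angles in rad, forces in N, time in s.
With the tool pointing down it reaches from about 0.275 to 0.975 m from the base axis. Payload 8.4 kg.
Tool frame: the origin (TCP) lies between the finger pads; the fingertips stand ahead of it and the grasp point (between the pads) lies 3 mm ahead of it (manip.tip_extent is the z of the fingertips in the tool frame, in m); z points along the fingers, y is the line along which they close (so a half turn about z gives the same grasp; the last joint's range is limited). The gripper opens to 92 mm and grips with 3 to 60 N. Pads are 20 mm wide; open, the fingers measure 128 mm over their backs; the gripper's body (75 mm by 189 mm) begins 69 mm behind the grasp point.
Start: joints at [-1.125, 0.353, 1.633, -0, 1.155, -0.002], TCP at [0.271, -0.563, 0.237] pointing down, gripper open.
Joint ranges: [-2.63, 2.63], [-0.92, 2.1], [0.06, 2.66], [-1.3, 4.44], [0, 2.69], [-3.02, 3.02]. Speed limits (rad/s): [2.22, 2.22, 2.79, 3.14, 3.14, 3.14].

## Interface

Orientations are given as a rotation vector (axis times angle).
In Python, from cell import readout, eyes, hand_in, manip gives the robot as it stands.
- The arm moves only by the tool arm_command, never from a script. Its argument "increments" is a list of rows, each a list of 7 numbers: the opening, from 0 (shut) to 1 (fully open), then the shift along the tool's x, y, z scaled (see below), then the turn, a rotation vector about the tool's x, y, z scaled (see below). In form: [[grip, dx, dy, dz, ax, ay, az], ...]. A call has exactly 10 rows; each row is the pose to reach, as a shift and turn from the pose commanded when the call began, along the tool's axes at that moment; what a row does not reach only later rows make up. The controller multiplies each number of a shift by 0.1 m and each number of a turn by 30 degrees. A row lasts 1/10 s, in which the tool goes at most 50 mm and 8.59 degrees, less where a joint would pass 70% of its speed; a pose out of reach is approached as far as the arm can. A call with a number of a shift or a turn outside -1 to 1 is refused whole. A call with a gripper value outside its range is refused whole. The fingers move at their own pace and stop on an object; "force" is the grip in N (left out, the last holds). Time passes only in rows, so rows that repeat a pose let the fingers close, or fill a call up. It gives the time, the measured TCP pose, the force, the opening and the grip force at its end, in the units of the state.
- readout.observe(): the state, without advancing time (a new reading comes with each control period).
- eyes.snapshot(name): name is "scene" or "top" or "wrist"; returns a dict with "image" (480x640x3 uint8, red, green, blue), "fx", "fy", "cx", "cy" (pixels), "D" ([k1, k2, p1, p2, k3] as OpenCV has them; the pictures are not rectified), "cam_to_world" (4x4, takes a point from camera to world coordinates). Camera axes: x right, y down, z forward; pixel columns grow to the right and rows downward; lengths in m; the calibration is good to about 2 mm. A picture is of the moment at which its call begins. There is no depth.
- hand_in(): hands the job in; it is judged then, once.
The state is a dict: "time_s": time; "joint_positions": joint angles; "dq": joint speeds; "tau": joint torques, N m; "tool_pos": TCP position; "orientation": TCP orientation; "contact_force": force on the tool from outside, world axes, zero at the start; "wrist_torque": the same for the moment, N m; "width": opening from 0.0 (shut) to 1.0 (fully open); "finger_force": force on a finger pad.
Only numpy, scipy, OpenCV 4.12 (cv2) and the standard library are available. Lean on these libraries where they do the work, as an engineer would, in place of code of your own. Each camera call takes 0.05 s, during which the arm holds its last target. There are 200 camera calls.

## Working session

There is one attempt and no reset: what is moved stays moved. The work goes in short steps, Python scripts to look and compute and a tool call to move; the robot and the scene stay as the last step left them, time stands still between calls to the robot, and variables do not carry over. Pictures are saved under pics/ and viewed, at most 10 in all, crops included, and the job is handed in when it is done.

Besides the shell and the picture viewer there is one more tool, called after ">>>" as a command line: name --pt "numbers of a row" for each row, then --argument value for the rest. arm_command: Moves the arm, as the interface text tells. Its arguments: {"type":"object","properties":{"increments":{"type":"array","items":{"type":"array","items":{"type":"number","minimum":-1,"maximum":1}}},"force":{"type":"number"}},"required":["increments"]}

```bash
mkdir -p pics; cat > h.py <<'E'
import numpy as np, cv2
from cell import readout, eyes, hand_in, manip
def snap(n,f=None):
    s=eyes.snapshot(n)
    if f: cv2.imwrite('pics/'+f,cv2.cvtColor(s['image'],cv2.COLOR_RGB2BGR))
    return s
def K(s): return np.array([[s['fx'],0,s['cx']],[0,s['fy'],s['cy']],[0,0,1.]])
def px2w(s,uv,z):
    p=cv2.undistortPoints(np.array([[uv]],float),K(s),np.array(s['D'],float))[0,0]
    T=np.array(s['cam_to_world']); d=T[:3,:3]@[p[0],p[1],1]; o=T[:3,3]
    return o+d*(z-o[2])/d[2]
E
python3 - <<'E'
from h import *
import pickle
a=snap('scene','scene1.png');b=snap('top','top1.png')
pickle.dump((a,b),open('s.pkl','wb'))
o=readout.observe();print(o,manip.tip_extent)
for s in(a,b):print(np.round(s['cam_to_world'],3).tolist(),s['fx'])
E
```

```text
{'time_s': 0.1, 'joint_positions': array([-1.12538254e+00,  3.53598710e-01,  1.63398552e+00, -3.39659122e-05,
        1.15520067e+00, -2.41369407e-03]), 'dq': array([-1.64100601e-04, -3.10270925e-03, -9.34677250e-05,  3.89567006e-04,
       -1.66515382e-03, -1.54879238e-03]), 'tau': array([ 3.92424827e-04, -5.94907272e+01, -3.34928906e+01,  6.99371682e-02,
        1.83902762e-02, -3.54815074e-05]), 'tool_pos': array([ 0.27045   , -0.56303551,  0.23595814]), 'orientation': array([-3.06203332e+00, -6.97346596e-01,  4.58874802e-04]), 'contact_force': array([-0.379055 ,  0.9836295,  0.8938279]), 'wrist_torque': array([0.01096979, 0.01119446, 0.03886868]), 'finger_force': 0.0, 'width': 1.0000151990365143} 0.022
[[-0.462, 0.768, -0.444, 1.128], [0.887, 0.405, -0.222, 0.236], [0.01, -0.496, -0.868, 1.127], [0.0, 0.0, 0.0, 1.0]] 553.2730846923412
[[-0.002, -0.99, 0.144, 0.44], [-1.0, 0.002, 0.005, -0.013], [-0.005, -0.144, -0.99, 1.244], [0.0, 0.0, 0.0, 1.0]] 509.1913415289359
```

View pics/scene1.png

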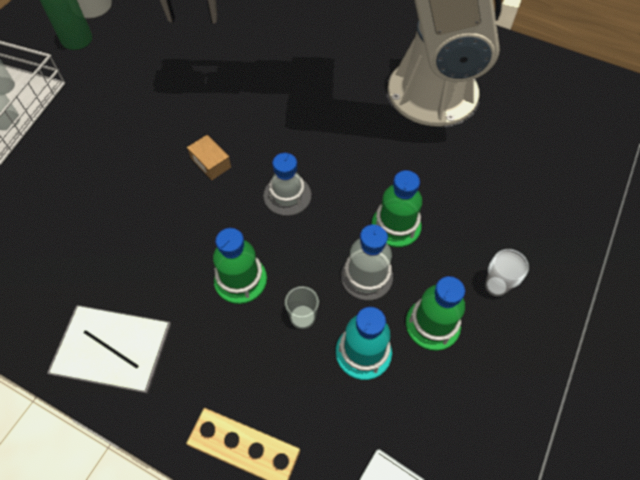

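View pics/top1.png

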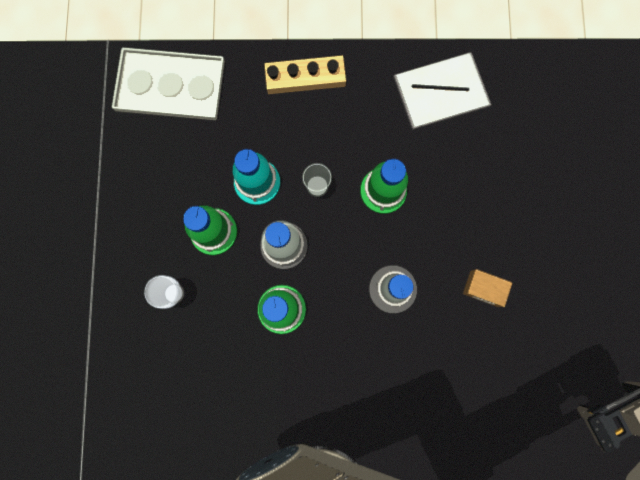

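The scene picture shows two clear bottles: caps at about (374,238) and (285,165) in scene, and (278,235) and (401,286) in top. The green and turquoise ones are look-alikes.

```bash
python3 - <<'E'
from h import *
import pickle
a,b=pickle.load(open('s.pkl','rb'))
def cen(s,uv):
    hsv=cv2.cvtColor(s['image'],cv2.COLOR_RGB2HSV)
    m=cv2.inRange(hsv,(104,150,70),(125,255,255))
    n,l,st,c=cv2.connectedComponentsWithStats(m)
    i=1+np.argmin(np.linalg.norm(c[1:]-uv,axis=1)); return c[i],st[i]
for u1,u2 in(((374,238),(278,235)),((285,165),(401,286))):
    R=[];
    P=[]
    for s,u in((a,u1),(b,u2)):
        c,st=cen(s,u);print(c,st)
        T=np.linalg.inv(s['cam_to_world'])[:3]
        P.append(T);R.append(cv2.undistortPoints(c.reshape(1,1,2),K(s),np.array(s['D'],float)).reshape(2,1))
    X=cv2.triangulatePoints(P[0],P[1],R[0],R[1]);X=X[:3]/X[3];print(X.T)
for u in((275,308),(247,161),(197,219),(393,171)): print(px2w(b,cen(b,u)[0],.18))
E
```

```text
[372.64705882 238.69952305] [360 224  27  31 629]
[277.34315789 234.28631579] [266 222  24  25 475]
[[0.60186796 0.08194867 0.17808811]]
[284.44847328 164.80534351] [272 152  25  27 524]
[400.35099338 286.27152318] [389 275  24  24 453]
[[ 0.49372567 -0.18276801  0.12798049]]
[0.44618174 0.08498385 0.18      ]
[0.76184848 0.1495414  0.18      ]
[0.6367108 0.2553389 0.18     ]
[ 0.73900888 -0.16596203  0.18      ]
```

```bash
cat > plan.py <<'E'
from h import *
from scipy.spatial.transform import Rotation as R
def plan(tgt,turn,n):
    "n calls to reach tgt, turning turn deg about tool z; prints increments per call"
    o=readout.observe(); r=R.from_rotvec(o['orientation']); p=o['tool_pos']; d=(np.array(tgt)-p)/n
    print('j',np.round(o['joint_positions'],2),'p',np.round(p,4),'\n',np.round(r.as_matrix(),3).tolist())
    for i in range(n):
        print(np.round(r.inv().apply(d)/.1,3), round(turn/n/30,3)); r=r*R.from_euler('z',turn/n,degrees=True)
E
python3 -c "
from plan import *
plan([.602,.082,.25],-198,7)"
```

```text
j [-1.13  0.35  1.63 -0.    1.16 -0.  ] p [ 0.2704 -0.563   0.236 ] 
 [[0.901, 0.433, -0.001], [0.433, -0.901, 0.001], [-0.0, -0.001, -1.0]]
[ 0.826 -0.626 -0.019] -0.943
[ 1.024 -0.159 -0.019] -0.943
[ 0.977  0.345 -0.019] -0.943
[ 0.697  0.767 -0.019] -0.943
[ 0.251  1.005 -0.019] -0.943
[-0.256  1.004 -0.019] -0.943
[-0.701  0.763 -0.019] -0.943
```

>>> arm_command --pt "1 0.05 -0.04 -0.02 0 0 -0.06" --pt "1 0.14 -0.1 -0.02 0 0 -0.16" --pt "1 0.24 -0.18 -0.03 0 0 -0.27" --pt "1 0.34 -0.26 -0.04 0 0 -0.39" --pt "1 0.44 -0.33 -0.04 0 0 -0.5" --pt "1 0.54 -0.41 -0.05 0 0 -0.61" --pt "1 0.64 -0.48 -0.06 0 0 -0.72" --pt "1 0.72 -0.54 -0.06 0 0 -0.82" --pt "1 0.78 -0.59 -0.07 0 0 -0.9" --pt "1 0.82 -0.62 -0.07 0 0 -0.94"

```text
time_s: 1.1
tool_pos: [0.318, -0.4711, 0.2437]
orientation: [-2.799, -1.427, -0.0]
contact_force: [1.0, -0.8, 0.0]
width: 0.998
finger_force: 0.0
```

>>> arm_command --pt "1 0.06 -0.01 0 0 0 -0.06" --pt "1 0.17 -0.03 0 0 0 -0.16" --pt "1 0.29 -0.05 0 0 0 -0.27" --pt "1 0.41 -0.06 0 0 0 -0.39" --pt "1 0.53 -0.08 0 0 0 -0.5" --pt "1 0.65 -0.1 0 0 0 -0.61" --pt "1 0.77 -0.12 0 0 0 -0.72" --pt "1 0.87 -0.14 0 0 0 -0.82" --pt "1 0.95 -0.15 0 0 0 -0.9" --pt "1 1 -0.16 0 0 0 -0.94"

```text
time_s: 2.1
tool_pos: [0.364, -0.3813, 0.2436]
orientation: [-2.368, -2.065, -0.0]
contact_force: [0.9, 0.9, 0.4]
width: 1.003
finger_force: 0.0
```

>>> arm_command --pt "1 0.06 0.02 0 0 0 -0.06" --pt "1 0.17 0.06 0 0 0 -0.16" --pt "1 0.29 0.1 0 0 0 -0.27" --pt "1 0.41 0.14 0 0 0 -0.39" --pt "1 0.53 0.18 0 0 0 -0.5" --pt "1 0.65 0.22 0 0 0 -0.61" --pt "1 0.77 0.26 0 0 0 -0.72" --pt "1 0.87 0.3 0 0 0 -0.82" --pt "1 0.94 0.33 0 0 0 -0.9" --pt "1 0.98 0.34 0 0 0 -0.94"

```text
time_s: 3.1
tool_pos: [0.4113, -0.2891, 0.2436]
orientation: [1.793, 2.579, -0.0]
contact_force: [0.6, -0.4, -0.2]
width: 1.001
finger_force: 0.0
```

>>> arm_command --pt "1 0.04 0.05 0 0 0 -0.06" --pt "1 0.12 0.13 0 0 0 -0.16" --pt "1 0.2 0.22 0 0 0 -0.27" --pt "1 0.29 0.32 0 0 0 -0.39" --pt "1 0.37 0.41 0 0 0 -0.5" --pt "1 0.45 0.5 0 0 0 -0.61" --pt "1 0.53 0.59 0 0 0 -0.72" --pt "1 0.61 0.67 0 0 0 -0.82" --pt "1 0.67 0.73 0 0 0 -0.9" --pt "1 0.7 0.77 0 0 0 -0.94"

```text
time_s: 4.1
tool_pos: [0.4592, -0.1965, 0.2436]
orientation: [1.11, 2.939, 0.0]
contact_force: [0.6, -0.4, -0.4]
width: 0.999
finger_force: 0.0
```

```bash
python3 -c "
from plan import *
plan([.602,.082,.25],-85,3)"
```

```text
j [-0.41  0.15  1.89  0.    1.1  -1.26] p [ 0.4592 -0.1965  0.2436] 
 [[-0.75, 0.661, 0.0], [0.661, 0.75, -0.0], [-0.0, 0.0, -1.0]]
[ 0.257  1.011 -0.021] -0.944
[-0.254  1.012 -0.021] -0.944
[-0.704  0.77  -0.021] -0.944
```

>>> arm_command --pt "1 0.02 0.06 0 0 0 -0.06" --pt "1 0.05 0.17 0 0 0 -0.16" --pt "1 0.08 0.29 -0.01 0 0 -0.27" --pt "1 0.11 0.41 -0.01 0 0 -0.39" --pt "1 0.14 0.53 -0.01 0 0 -0.5" --pt "1 0.17 0.65 -0.01 0 0 -0.61" --pt "1 0.2 0.77 -0.02 0 0 -0.72" --pt "1 0.23 0.87 -0.02 0 0 -0.82" --pt "1 0.25 0.95 -0.02 0 0 -0.9" --pt "1 0.26 1 -0.02 0 0 -0.94"

```text
time_s: 5.1
tool_pos: [0.5061, -0.1043, 0.2455]
orientation: [-0.36, -3.121, -0.0]
contact_force: [0.4, -0.7, 0.5]
width: 0.999
finger_force: 0.0
```

>>> arm_command --pt "1 -0.02 0.06 0 0 0 -0.06" --pt "1 -0.05 0.17 0 0 0 -0.16" --pt "1 -0.08 0.29 -0.01 0 0 -0.27" --pt "1 -0.11 0.41 -0.01 0 0 -0.39" --pt "1 -0.14 0.53 -0.01 0 0 -0.5" --pt "1 -0.17 0.65 -0.01 0 0 -0.61" --pt "1 -0.2 0.77 -0.02 0 0 -0.72" --pt "1 -0.23 0.87 -0.02 0 0 -0.82" --pt "1 -0.25 0.95 -0.02 0 0 -0.9" --pt "1 -0.25 1 -0.02 0 0 -0.94"

```text
time_s: 6.1
tool_pos: [0.5535, -0.013, 0.2475]
orientation: [0.41, -3.115, -0.0]
contact_force: [-0.3, -0.0, 0.1]
width: 1.0
finger_force: 0.0
```

>>> arm_command --pt "1 -0.04 0.05 0 0 0 -0.06" --pt "1 -0.12 0.13 0 0 0 -0.16" --pt "1 -0.2 0.22 0 0 0 -0.27" --pt "1 -0.29 0.32 0 0 0 -0.39" --pt "1 -0.37 0.41 0 0 0 -0.5" --pt "1 -0.45 0.5 0 0 0 -0.61" --pt "1 -0.53 0.59 -0.01 0 0 -0.72" --pt "1 -0.61 0.67 -0.01 0 0 -0.82" --pt "1 -0.67 0.73 -0.02 0 0 -0.9" --pt "1 -0.7 0.77 -0.02 0 0 -0.94"

```text
time_s: 7.1
tool_pos: [0.6015, 0.0794, 0.2496]
orientation: [-1.156, 2.921, -0.0]
contact_force: [-1.0, -0.8, -0.5]
width: 1.002
finger_force: 0.0
```

```bash
python3 -c "
from plan import *
import pickle
s=snap('wrist','w1.png');pickle.dump(s,open('w.pkl','wb'));print(np.round(s['cam_to_world'],3).tolist())
plan([.602,.082,.25],0,1)"
```

```text
[[-0.684, 0.699, 0.21, 0.543], [0.729, 0.655, 0.197, 0.024], [0.0, 0.288, -0.958, 0.396], [0.0, 0.0, 0.0, 1.0]]
j [ 0.13  0.31  1.66  0.    1.17 -2.2 ] p [0.6015 0.0797 0.2495] 
 [[-0.729, -0.685, 0.0], [-0.685, 0.729, 0.0], [-0.0, 0.0, -1.0]]
[-0.019  0.013 -0.005] 0.0
```

View pics/w1.png

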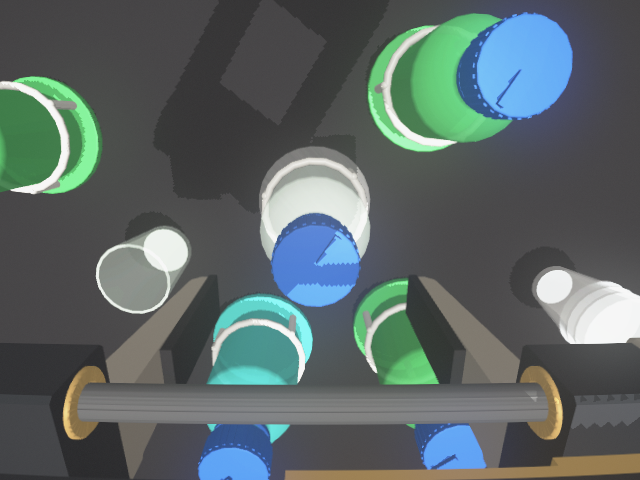

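The wrist view shows the clear bottle's cap between the fingers, its top face centred at about (316,263).

```bash
python3 -c "
from plan import *
import pickle
s=pickle.load(open('w.pkl','rb'))
X=px2w(s,(316,263),.189);print(X,px2w(s,(273,263),.189),px2w(s,(360,263),.189))
plan([X[0],X[1],.179],0,1)
plan([.602,.082,.179],0,1)"
```

```text
[0.59943391 0.07954326 0.189     ] [0.61644435 0.06140902 0.189     ] [0.58203553 0.09812041 0.189     ]
j [ 0.13  0.31  1.66  0.    1.17 -2.2 ] p [0.6015 0.0797 0.2495] 
 [[-0.729, -0.685, 0.0], [-0.685, 0.729, 0.0], [-0.0, 0.0, -1.0]]
[0.017 0.013 0.705] 0.0
j [ 0.13  0.31  1.66  0.    1.17 -2.2 ] p [0.6015 0.0797 0.2495] 
 [[-0.729, -0.685, 0.0], [-0.685, 0.729, 0.0], [-0.0, 0.0, -1.0]]
[-0.019  0.013  0.705] 0.0
```

>>> arm_command --pt "1 0 0.01 0.04 0 0 0" --pt "1 0 0.01 0.12 0 0 0" --pt "1 0 0.01 0.21 0 0 0" --pt "1 0 0.01 0.3 0 0 0" --pt "1 0 0.01 0.39 0 0 0" --pt "1 0 0.01 0.48 0 0 0" --pt "1 0 0.01 0.57 0 0 0" --pt "1 0 0.01 0.64 0 0 0" --pt "1 0 0.01 0.69 0 0 0" --pt "1 0 0.01 0.71 0 0 0"

```text
time_s: 8.15
tool_pos: [0.6003, 0.0796, 0.178]
orientation: [1.153, -2.922, -0.0]
contact_force: [0.5, -0.4, -0.5]
width: 1.001
finger_force: 0.0
```

>>> arm_command --pt "0.7 0 0 0 0 0 0" --pt "0.65 0 0 0 0 0 0" --pt "0.6 0 0 0 0 0 0" --pt "0.55 0 0 0 0 0 0" --pt "0.5 0 0 0 0 0 0" --pt "0.45 0 0 0 0 0 0" --pt "0.4 0 0 0 0 0 0" --pt "0.4 0 0 0 0 0 0" --pt "0.4 0 0 0 0 0 0" --pt "0.4 0 0 0 0 0 0" --force 25

```text
time_s: 9.15
tool_pos: [0.6, 0.0802, 0.1787]
orientation: [1.153, -2.922, -0.002]
contact_force: [-3.7, 5.3, 3.4]
width: 0.562
finger_force: 25.0
```

```bash
cat > st.py <<'E'
from h import *
o=readout.observe();print({k:np.round(o[k],3) for k in('joint_positions','tool_pos','orientation','contact_force','wrist_torque','width','finger_force')},o['time_s'],o['tau'][5])
E
python3 st.py; python3 -c "
from h import *
snap('wrist','w2.png')"
```

```text
{'joint_positions': array([ 1.300e-01,  3.830e-01,  1.730e+00,  1.000e-03,  1.030e+00,
       -2.193e+00]), 'tool_pos': array([0.6  , 0.08 , 0.179]), 'orientation': array([ 1.153e+00, -2.922e+00, -2.000e-03]), 'contact_force': array([-3.737,  5.296,  3.353]), 'wrist_torque': array([0.785, 0.554, 0.009]), 'width': np.float64(0.562), 'finger_force': np.float64(25.001)} 9.15 -0.025518735637888312
```

View pics/w2.png

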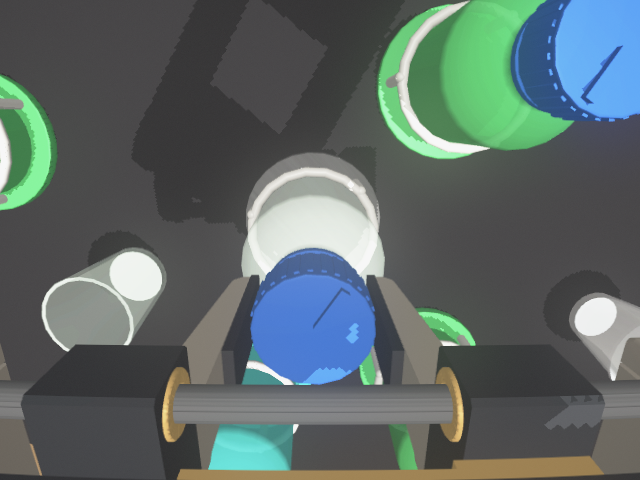

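The cap is held (opening about 51.7 mm). The rib runs from (315,325) to (345,290) in the wrist view, which gives me a reference for slip. Next I screw clockwise.

>>> arm_command --pt "0.4 0 0.006 0 0 0 0.05" --pt "0.4 0 0.006 0 0 0 0.15" --pt "0.4 0 0.006 0 0 0 0.26" --pt "0.4 0 0.006 0 0 0 0.38" --pt "0.4 0 0.006 0.002 0 0 0.5" --pt "0.4 0 0.006 0.003 0 0 0.62" --pt "0.4 0 0.006 0.003 0 0 0.74" --pt "0.4 0 0.006 0.004 0 0 0.85" --pt "0.4 0 0.006 0.005 0 0 0.95" --pt "0.4 0 0.006 0.005 0 0 1"

```text
time_s: 10.2
tool_pos: [0.5996, 0.0809, 0.1782]
orientation: [0.352, -3.121, -0.002]
contact_force: [-4.4, 6.5, 3.7]
width: 0.556
finger_force: 25.0
```

>>> arm_command --pt "0.4 0 0 0 0 0 0.05" --pt "0.4 0 0 0 0 0 0.15" --pt "0.4 0 0 0 0 0 0.26" --pt "0.4 0 0 0 0 0 0.38" --pt "0.4 0 0 0.002 0 0 0.5" --pt "0.4 0 0 0.003 0 0 0.62" --pt "0.4 0 0 0.003 0 0 0.74" --pt "0.4 0 0 0.004 0 0 0.85" --pt "0.4 0 0 0.005 0 0 0.95" --pt "0.4 0 0 0.005 0 0 1"

```text
time_s: 11.2
tool_pos: [0.5997, 0.0817, 0.1777]
orientation: [-0.468, -3.106, -0.004]
contact_force: [-4.4, 10.3, 3.4]
width: 0.561
finger_force: 25.0
```

```bash
python3 st.py; python3 -c "
from h import *
snap('wrist','w3.png')"
```

```text
{'joint_positions': array([ 0.131,  0.383,  1.731,  0.003,  1.027, -1.142]), 'tool_pos': array([0.6  , 0.082, 0.178]), 'orientation': array([-0.468, -3.106, -0.004]), 'contact_force': array([-4.384, 10.325,  3.378]), 'wrist_torque': array([1.734, 0.576, 0.115]), 'width': np.float64(0.561), 'finger_force': np.float64(25.0)} 11.2 0.003743230045074597
```

View pics/w3.png

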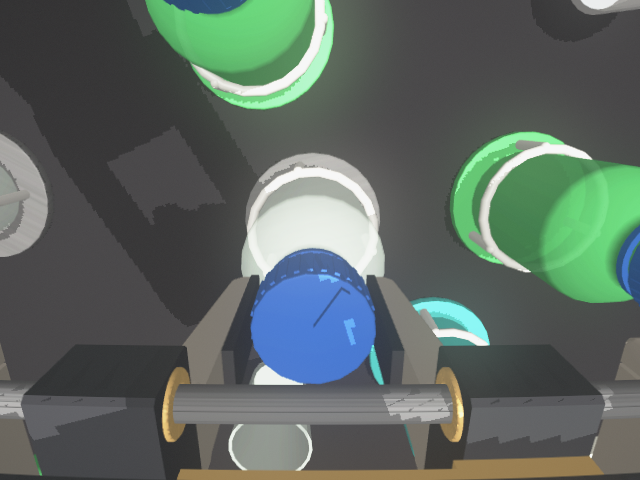

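The rib is unchanged in the wrist view, still (315,325) to (345,290), so the cap turns with the fingers. I'm adding a small shift to relieve the side load.

>>> arm_command --pt "0.4 0.003 0.003 0 0 0 0.05" --pt "0.4 0.007 0.008 0 0 0 0.15" --pt "0.4 0.007 0.008 0 0 0 0.26" --pt "0.4 0.007 0.008 0 0 0 0.38" --pt "0.4 0.007 0.008 0.002 0 0 0.5" --pt "0.4 0.007 0.008 0.003 0 0 0.62" --pt "0.4 0.007 0.008 0.003 0 0 0.74" --pt "0.4 0.007 0.008 0.004 0 0 0.85" --pt "0.4 0.007 0.008 0.005 0 0 0.95" --pt "0.4 0.007 0.008 0.005 0 0 1"

```text
time_s: 12.25
tool_pos: [0.6001, 0.0825, 0.1773]
orientation: [1.256, 2.88, 0.004]
contact_force: [-1.8, 9.5, 1.7]
width: 0.564
finger_force: 25.0
```

>>> arm_command --pt "0.4 0 0 0 0 0 0.05" --pt "0.4 0 0 0 0 0 0.15" --pt "0.4 0 0 0 0 0 0.26" --pt "0.4 0 0 0 0 0 0.38" --pt "0.4 0 0 0.002 0 0 0.5" --pt "0.4 0 0 0.003 0 0 0.62" --pt "0.4 0 0 0.003 0 0 0.74" --pt "0.4 0 0 0.004 0 0 0.85" --pt "0.4 0 0 0.005 0 0 0.95" --pt "0.4 0 0 0.005 0 0 1"

```text
time_s: 13.25
tool_pos: [0.6008, 0.0829, 0.1769]
orientation: [1.958, 2.456, 0.006]
contact_force: [2.0, 10.6, -1.2]
width: 0.564
finger_force: 25.0
```

```bash
python3 st.py
```

```text
{'joint_positions': array([ 0.133,  0.385,  1.731,  0.003,  1.023, -0.093]), 'tool_pos': array([0.601, 0.083, 0.177]), 'orientation': array([1.958, 2.456, 0.006]), 'contact_force': array([ 1.964, 10.608, -1.156]), 'wrist_torque': array([ 1.786, -0.298,  0.092]), 'width': np.float64(0.564), 'finger_force': np.float64(25.0)} 13.25 0.0007184853893704712
```

>>> arm_command --pt "0.4 0.004 0.002 0 0 0 0.05" --pt "0.4 0.009 0.004 0 0 0 0.15" --pt "0.4 0.009 0.004 0 0 0 0.26" --pt "0.4 0.009 0.004 0 0 0 0.38" --pt "0.4 0.009 0.004 0.002 0 0 0.5" --pt "0.4 0.009 0.004 0.003 0 0 0.62" --pt "0.4 0.009 0.004 0.003 0 0 0.74" --pt "0.4 0.009 0.004 0.004 0 0 0.85" --pt "0.4 0.009 0.004 0.005 0 0 0.95" --pt "0.4 0.009 0.004 0.005 0 0 1"

```text
time_s: 14.25
tool_pos: [0.6016, 0.083, 0.1765]
orientation: [2.526, 1.866, 0.006]
contact_force: [5.2, 6.1, -2.8]
width: 0.559
finger_force: 25.0
```

```bash
python3 st.py
```

```text
{'joint_positions': array([1.340e-01, 3.860e-01, 1.731e+00, 1.000e-03, 1.021e+00, 4.320e-01]), 'tool_pos': array([0.602, 0.083, 0.176]), 'orientation': array([2.526, 1.866, 0.006]), 'contact_force': array([ 5.17 ,  6.058, -2.784]), 'wrist_torque': array([ 1.042, -0.735,  0.113]), 'width': np.float64(0.559), 'finger_force': np.float64(24.999)} 14.25 -0.0011371802247595042
```

>>> arm_command --pt "0.4 0 0 0 0 0 0.05" --pt "0.4 0 0 0 0 0 0.15" --pt "0.4 0 0 0 0 0 0.26" --pt "0.4 0 0 0 0 0 0.38" --pt "0.4 0 0 0.002 0 0 0.5" --pt "0.4 0 0 0.003 0 0 0.62" --pt "0.4 0 0 0.003 0 0 0.74" --pt "0.4 0 0 0.004 0 0 0.85" --pt "0.4 0 0 0.005 0 0 0.95" --pt "0.4 0 0 0.005 0 0 1"

```text
time_s: 15.25
tool_pos: [0.6023, 0.0825, 0.176]
orientation: [2.923, 1.148, 0.008]
contact_force: [7.3, 3.7, -3.0]
width: 0.558
finger_force: 25.0
```

```bash
python3 st.py
```

```text
{'joint_positions': array([0.134, 0.386, 1.731, 0.   , 1.019, 0.956]), 'tool_pos': array([0.602, 0.083, 0.176]), 'orientation': array([2.923, 1.148, 0.008]), 'contact_force': array([ 7.278,  3.721, -2.982]), 'wrist_torque': array([ 0.748, -1.189,  0.042]), 'width': np.float64(0.558), 'finger_force': np.float64(24.999)} 15.25 -0.0007541818195022643
```

>>> arm_command --pt "0.4 0 0 0 0 0 0.05" --pt "0.4 0 0 0 0 0 0.15" --pt "0.4 0 0 0 0 0 0.26" --pt "0.4 0 0 0 0 0 0.38" --pt "0.4 0 0 0.002 0 0 0.5" --pt "0.4 0 0 0.003 0 0 0.62" --pt "0.4 0 0 0.003 0 0 0.74" --pt "0.4 0 0 0.005 0 0 0.85" --pt "0.4 0 0 0.006 0 0 0.95" --pt "0.4 0 0 0.006 0 0 1"

```text
time_s: 16.25
tool_pos: [0.601, 0.0815, 0.1755]
orientation: [3.12, 0.356, 0.004]
contact_force: [2.7, -2.3, 3.0]
width: 0.563
finger_force: 25.0
```

```bash
python3 st.py
```

```text
{'joint_positions': array([ 0.133,  0.386,  1.732, -0.002,  1.021,  1.478]), 'tool_pos': array([0.601, 0.081, 0.176]), 'orientation': array([3.12 , 0.356, 0.004]), 'contact_force': array([ 2.693, -2.266,  3.038]), 'wrist_torque': array([-0.323, -0.447,  1.174]), 'width': np.float64(0.563), 'finger_force': np.float64(25.0)} 16.25 1.0472660511732101
```

The wrist torque jumped to 1.17 N m, so the cap is on its stop. I'll hold briefly and check the rib for slip.

>>> arm_command --pt "0.4 0 0 0 0 0 0.04" --pt "0.4 0 0 0 0 0 0.08" --pt "0.4 0 0 0 0 0 0.1" --pt "0.4 0 0 0 0 0 0.1" --pt "0.4 0 0 0 0 0 0.1" --pt "0.4 0 0 0 0 0 0.1" --pt "0.4 0 0 0 0 0 0.1" --pt "0.4 0 0 0 0 0 0.1" --pt "0.4 0 0 0 0 0 0.1" --pt "0.4 0 0 0 0 0 0.1"

```text
time_s: 17.25
tool_pos: [0.6008, 0.0814, 0.1755]
orientation: [3.128, 0.276, 0.003]
contact_force: [4.3, -3.8, 3.0]
width: 0.563
finger_force: 25.0
```

```bash
python3 st.py; python3 -c "
from h import *
snap('wrist','w4.png')"
```

```text
{'joint_positions': array([ 1.330e-01,  3.860e-01,  1.732e+00, -1.000e-03,  1.021e+00,
        1.529e+00]), 'tool_pos': array([0.601, 0.081, 0.175]), 'orientation': array([3.128e+00, 2.760e-01, 3.000e-03]), 'contact_force': array([ 4.283, -3.758,  3.005]), 'wrist_torque': array([-0.614, -0.739,  0.907]), 'width': np.float64(0.563), 'finger_force': np.float64(25.0)} 17.25 0.934539008885622
```

View pics/w4.png

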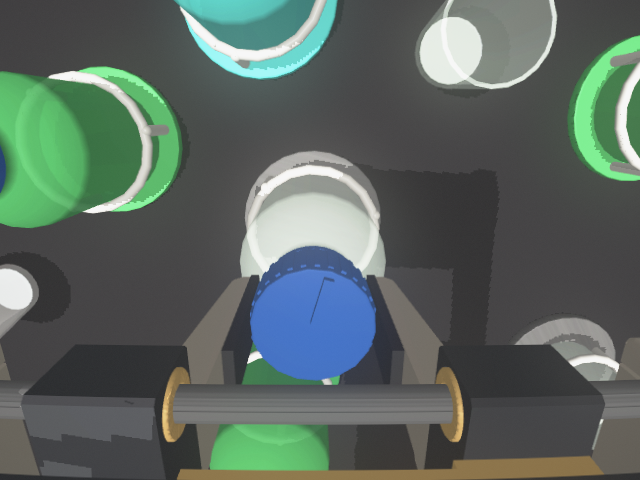

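The rib now runs from (311,322) to (325,279). The fingers have slipped about 25° on the cap, which confirms it is home. Backing off 90°.

>>> arm_command --pt "0.4 0 0 0 0 0 -0.05" --pt "0.4 0 0 0 0 0 -0.15" --pt "0.4 0 0 0 0 0 -0.26" --pt "0.4 0 0 0 0 0 -0.38" --pt "0.4 0 0 -0.002 0 0 -0.5" --pt "0.4 0 0 -0.003 0 0 -0.62" --pt "0.4 0 0 -0.003 0 0 -0.74" --pt "0.4 0 0 -0.004 0 0 -0.85" --pt "0.4 0 0 -0.005 0 0 -0.95" --pt "0.4 0 0 -0.005 0 0 -1"

```text
time_s: 18.3
tool_pos: [0.6009, 0.0813, 0.176]
orientation: [2.95, 1.076, 0.003]
contact_force: [4.6, -4.2, 2.4]
width: 0.556
finger_force: 25.0
```

>>> arm_command --pt "0.4 0 0 0 0 0 -0.05" --pt "0.4 0 0 0 0 0 -0.15" --pt "0.4 0 0 0 0 0 -0.26" --pt "0.4 0 0 0 0 0 -0.38" --pt "0.4 0 0 -0.002 0 0 -0.5" --pt "0.4 0 0 -0.003 0 0 -0.62" --pt "0.4 0 0 -0.003 0 0 -0.74" --pt "0.4 0 0 -0.004 0 0 -0.85" --pt "0.4 0 0 -0.005 0 0 -0.95" --pt "0.4 0 0 -0.005 0 0 -1"

```text
time_s: 19.3
tool_pos: [0.601, 0.0813, 0.1765]
orientation: [2.571, 1.803, 0.003]
contact_force: [5.7, -5.0, 2.5]
width: 0.563
finger_force: 25.0
```

>>> arm_command --pt "0.4 0 0 0 0 0 -0.08" --pt "0.4 0 0 0 0 0 -0.2" --pt "0.4 0 0 0 0 0 -0.34" --pt "0.4 0 0 -0.002 0 0 -0.5" --pt "0.4 0 0 -0.003 0 0 -0.66" --pt "0.4 0 0 -0.003 0 0 -0.8" --pt "0.4 0 0 -0.004 0 0 -0.92" --pt "0.4 0 0 -0.005 0 0 -1" --pt "0.4 0 0 -0.005 0 0 -1" --pt "0.4 0 0 -0.005 0 0 -1"

```text
time_s: 20.3
tool_pos: [0.6011, 0.0813, 0.177]
orientation: [2.018, 2.404, 0.002]
contact_force: [5.6, -4.6, 1.9]
width: 0.561
finger_force: 25.0
```

```bash
python3 st.py; python3 -c "
from h import *
snap('wrist','w5.png')"
```

```text
{'joint_positions': array([ 1.320e-01,  3.850e-01,  1.731e+00, -1.000e-03,  1.023e+00,
       -4.100e-02]), 'tool_pos': array([0.601, 0.081, 0.177]), 'orientation': array([2.018e+00, 2.404e+00, 2.000e-03]), 'contact_force': array([ 5.571, -4.64 ,  1.943]), 'wrist_torque': array([-0.839, -1.047,  0.039]), 'width': np.float64(0.561), 'finger_force': np.float64(25.0)} 20.3 0.03055730019696057
```

View pics/w5.png

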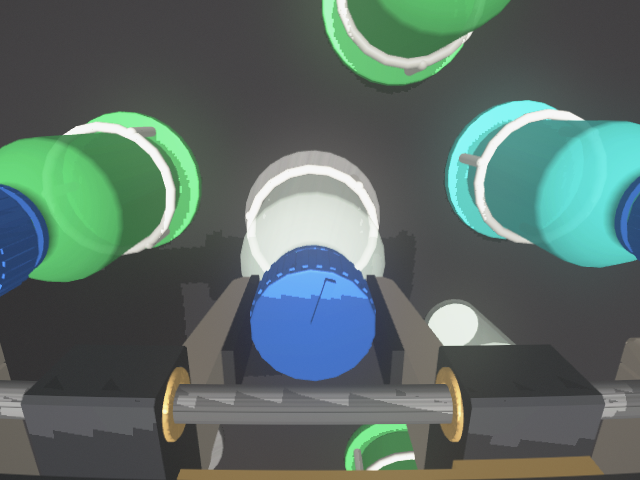

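The rib is unchanged in the wrist view, from (311,322) to (326,279). The cap therefore turned the full 1.57 rad with the gripper and is still held with 25 N.

```bash
python3 -c "
from cell import hand_in
print(hand_in())"
```

```text
the job is handed in; nothing more can be done
None
```

I screwed the larger bottle's cap down to its stop (wrist torque jumped to about 1.2 N m), then backed it off 1.57 rad. I handed the job in at about 20 s with the gripper still holding the cap at 25 N; the hand-in returned no verdict.

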